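Line up the can capacitors by height

ROBOT

A 7-joint arm with a two-finger parallel gripper is mounted at the origin on the work surface. World frame = base frame: x ahead of the robot, y to its left, z up, the work surface at z = 0. Lengths are in m, angles in rad, forces in N, time in s.
With the tool pointing down it reaches from about 0.425 to 0.925 m from the base axis. Payload 6.8 kg.
Tool frame: the origin (TCP) lies at the very end of the fingers, on their centre line; the grasp point (between the pads) lies 19 mm behind it; z points along the fingers, y is the direction in which the jaws open and shut (so a half turn about z gives the same grasp; the last joint's range is limited). The gripper opens to 85 mm and grips with 20 to 120 N. Pads are 22 mm wide; open, the fingers measure 114 mm over their backs; the gripper's body (76 mm by 85 mm) begins 54 mm behind the grasp point. The pads swing forward as they close: fully open they stand 13 mm farther back than shut.
Start: joints at [1.097, 0.477, 0.022, 1.555, -0.011, 1.109, -0.083], TCP at [0.241, -0.63, 0.231] pointing down, gripper open.
Joint ranges: [-2.96, 2.96], [-0.34, 2.1], [-1.41, 1.46], [0.24, 2.44], [-1.37, 4.51], [0.17, 1.92], [-2.96, 2.96]. Speed limits (rad/s): [2.39, 2.39, 3.14, 3.14, 3.14, 3.14, 3.14].

INTERFACE

Orientations are given as a rotation vector (axis times angle).
In Python, from cell import sense, optics, ticket gives the robot as it stands. The module is installed in compiled form; this text tells all that it offers.
- The arm moves only by the tool carry_out, never from a script. Its argument "series" is a list that holds one entry, the list of rows, each a list of 7 numbers: the turn, a rotation vector about the tool's x, y, z in rad, then the shift along the tool's x, y, z in mm, then the closure, from 0 (fully open) to 1 (shut). In form: [[[rx, ry, rz, tx, ty, tz, hand], ...]]. A call has 1 to 20 rows; each row shifts and turns the commanded pose from where the row before left it, along the tool's axes as they then stand; what a row does not reach is not made up. A row lasts 1/10 s, in which the tool goes at most 50 mm and 8.59 degrees, less where a joint would pass 70% of its speed; a pose out of reach is approached as far as the arm can. A call with a gripper value outside its range is refused whole. The fingers move at their own pace and stop on an object; "force" is the grip in N (left out, the last holds). Time passes only in rows, so rows that do not move let the fingers close. It gives the time, the measured TCP pose, the force and the opening at its end, in the units of the state.
- sense(): the state, without advancing time (a new reading comes with each control period).
- optics.read_camera(name): name is "side" or "top" or "wrist"; returns a dict with "frame" (400x640x3 uint8, blue, green, red), "mtx" (3x3 intrinsics, pixels), "R" (3x3) and "t" (3): a world point X has camera coordinates R X + t. Camera axes: x right, y down, z forward; pixel columns grow to the right and rows downward; lengths in m; the calibration is good to about 2 mm. A picture is of the moment at which its call begins. There is no depth.
- ticket.sign_off(): hands the job in, once; it reports no verdict.
The state is a dict: "time_s": time; "joints": joint angles; "qvel": joint speeds; "effort": joint torques, N m; "tcp_pos": TCP position; "ee_rot": TCP orientation; "ft_force": force on the tool from outside, world axes, zero at the start; "torque": the same for the moment, N m; "opening": opening from 0.0 (shut) to 1.0 (fully open).
Only numpy, scipy, OpenCV 4.12 (cv2) and the standard library are available. Lean on these libraries where they do the work, as an engineer would, in place of code of your own. Each camera call takes 0.05 s, during which the arm holds its last target.

TASK

Stand the four grey can capacitors on the four-pad test strip in order of height, one centred on each pad: the shortest on the pad next to the round brass post, rising pad by pad to the tallest at the other end. Leave them all standing upright and still, and never knock one over on the way.

Things in the scene. Friction and masses are not known exactly. Their poses are not given: they have to be found in the camera images.
- cap_45: the shortest can capacitor: an upright grey cylinder, 30 mm in diameter and 45 mm tall, with a silvery top on which two brass studs stand 4 mm higher. Loose, 40 to 320 g. Origin: centre of its underside; z along its axis, up.
- cap_60: the second shortest can capacitor: an upright grey cylinder, 36 mm in diameter and 60 mm tall, with a silvery top on which two brass studs stand 4 mm higher. Loose, 40 to 320 g. Origin: centre of its underside; z along its axis, up.
- cap_75: the second tallest can capacitor: an upright grey cylinder, 42 mm in diameter and 75 mm tall, with a silvery top on which two brass studs stand 4 mm higher. Loose, 40 to 320 g. Origin: centre of its underside; z along its axis, up.
- cap_90: the tallest can capacitor: an upright grey cylinder, 50 mm in diameter and 90 mm tall, with a silvery top on which two brass studs stand 4 mm higher. Loose, 40 to 320 g. Origin: centre of its underside; z along its axis, up.
- pad_a: round black rubber pad with a white ring on it, 56 mm in diameter, 4 mm thick, fixed; one end of the row. The four pads a, b, c, d lie in this order in a straight row, 70 mm apart, on a fixed aluminium strip (360 x 70 mm, 10 mm high, pointing away from the robot within 20 degrees). Origin: centre of its underside, at 10 mm height; its top is 4 mm higher.
- pad_b: round black rubber pad with a white ring on it, 56 mm in diameter, 4 mm thick, fixed; the second pad, between pad_a and pad_c. The four pads a, b, c, d lie in this order in a straight row, 70 mm apart, on a fixed aluminium strip (360 x 70 mm, 10 mm high, pointing away from the robot within 20 degrees). Origin: centre of its underside, at 10 mm height; its top is 4 mm higher.
- pad_c: round black rubber pad with a white ring on it, 56 mm in diameter, 4 mm thick, fixed; the third pad, between pad_b and pad_d. The four pads a, b, c, d lie in this order in a straight row, 70 mm apart, on a fixed aluminium strip (360 x 70 mm, 10 mm high, pointing away from the robot within 20 degrees). Origin: centre of its underside, at 10 mm height; its top is 4 mm higher.
- pad_d: round black rubber pad with a white ring on it, 56 mm in diameter, 4 mm thick, fixed; the other end of the row. The four pads a, b, c, d lie in this order in a straight row, 70 mm apart, on a fixed aluminium strip (360 x 70 mm, 10 mm high, pointing away from the robot within 20 degrees). Origin: centre of its underside, at 10 mm height; its top is 4 mm higher.
- post: round brass terminal post, 20 mm in diameter, 32 mm high, fixed on one end of the strip, in line with the pads and 50 mm beyond the centre of the end pad: sometimes beside pad_a, sometimes beside pad_d (the strip's other end then has a plain white block 20 x 40 mm, 22 mm high). Origin: centre of its underside, at 10 mm height.
There are look-alikes about, which are no part of the job. Leave any purple look-alike of the cap_90 alone. Leave any purple look-alike of the cap_75 alone.

How it is judged:
At the end, for the whole second after the job is handed in: Counting from the pad beside the brass post, the capacitors stand in rising order of height, each resting on its own pad's top, its axis within 12 mm of the pad's centre, upright within 0.1 rad, released and at rest (((horizontal distance between post and pad_a below 0.08 m and horizontal distance between cap_45 and pad_a below 0.012 m and z of cap_45 in the frame of pad_a between 0.001 and 0.007 m and horizontal distance between cap_60 and pad_b below 0.012 m and z of cap_60 in the frame of pad_b between 0.001 and 0.007 m and horizontal distance between cap_75 and pad_c below 0.012 m and z of cap_75 in the frame of pad_c between 0.001 and 0.007 m and horizontal distance between cap_90 and pad_d below 0.012 m and z of cap_90 in the frame of pad_d between 0.001 and 0.007 m) or (horizontal distance between post and pad_d below 0.08 m and horizontal distance between cap_45 and pad_d below 0.012 m and z of cap_45 in the frame of pad_d between 0.001 and 0.007 m and horizontal distance between cap_60 and pad_c below 0.012 m and z of cap_60 in the frame of pad_c between 0.001 and 0.007 m and horizontal distance between cap_75 and pad_b below 0.012 m and z of cap_75 in the frame of pad_b between 0.001 and 0.007 m and horizontal distance between cap_90 and pad_a below 0.012 m and z of cap_90 in the frame of pad_a between 0.001 and 0.007 m)) and angle between each of cap_45, cap_60, cap_75, cap_90's own z axis and vertical below 0.1 rad and linear speed of each of cap_45, cap_60, cap_75, cap_90 below 0.02 m/s and angular speed of each of cap_45, cap_60, cap_75, cap_90 below 0.2 rad/s); the robot touches nothing.
It fails at once if a capacitor is tipped over (leans more than 0.8 rad) (angle between any of cap_45, cap_60, cap_75, cap_90's own z axis and vertical above 0.8 rad).
It also fails if it takes over 101 s, if anything falls off the work surface, if the arm or the gripper's body presses on something with over 40 N, if the wrist force passes 120 N, or if a joint passes its speed limit or range.

## Working session

There is one attempt and no reset: what is moved stays moved. The work goes in short steps, Python scripts to look and compute and a tool call to move; the robot and the scene stay as the last step left them, time stands still between calls to the robot, and variables do not carry over. Pictures are saved under pics/ and viewed, and the job is handed in when it is done.

Besides the shell and the picture viewer there is one more tool, called after "Call:" by a JSON object that holds its "op" and its "data". carry_out: Moves the arm, as the interface text tells. Its arguments: {"type":"object","properties":{"series":{"type":"array","items":{"type":"array","items":{"type":"array","items":{"type":"number"}}}},"force":{"type":"number"}},"required":["series"]}

```bash
mkdir -p pics; ls
python3 - <<'E'
from cell import sense, optics
import cv2,numpy as np
print(sense())
for n in ("side","top","wrist"):
    d=optics.read_camera(n); cv2.imwrite(f"pics/{n}0.png",d["frame"]); np.savez(f"{n}0.npz",**d)
    print(n,d["mtx"].tolist(),np.round(d["R"],3).tolist(),np.round(d["t"],3).tolist(), (-d["R"].T@d["t"]).round(3))
E
```

```text
pics
{'time_s': 0.0, 'joints': array([ 1.09688338,  0.47779512,  0.02233925,  1.55644459, -0.01149054,
        1.10931471, -0.08311545]), 'qvel': array([ 2.92288742e-04, -4.44787176e-04,  4.69236422e-04, -3.37802114e-04,
       -7.12799826e-04, -4.31332922e-05, -1.22494493e-03]), 'effort': array([-7.10499880e-04, -5.96453297e+01,  1.60793200e+00, -2.81196177e+01,
        1.24824891e-02,  9.36980650e-03,  2.33537810e-05]), 'tcp_pos': array([ 0.24122463, -0.62978942,  0.23033196]), 'ee_rot': array([-3.08744366e+00, -5.71113675e-01,  7.45090144e-04]), 'ft_force': array([-0.1842146 , -0.00604077,  0.07636597]), 'torque': array([-0.04758484,  0.01757866, -0.03119887]), 'opening': 0.9995261577735243}
side [[412.12599330900173, 0.0, 314.2015640298625], [0.0, 412.12599330900173, 202.88087491760183], [0.0, 0.0, 1.0]] [[-0.969, -0.246, 0.016], [-0.144, 0.516, -0.845], [0.2, -0.821, -0.535]] [0.543, 0.116, 0.68] [0.407 0.632 0.453]
top [[494.46758962863186, 0.0, 308.9395547674006], [0.0, 494.46758962863186, 203.98561916770888], [0.0, 0.0, 1.0]] [[0.005, -1.0, -0.002], [-0.988, -0.005, -0.152], [0.152, 0.003, -0.988]] [-0.038, 0.551, 1.026] [ 0.389 -0.038  1.098]
wrist [[338.32533774811185, 0.0, 320.2531074959749], [0.0, 338.32533774811185, 198.98844990391422], [0.0, 0.0, 1.0]] [[0.358, -0.934, -0.001], [-0.895, -0.343, 0.286], [-0.267, -0.101, -0.958]] [-0.675, -0.038, 0.378] [ 0.309 -0.605  0.373]
```

View pics/top0.png

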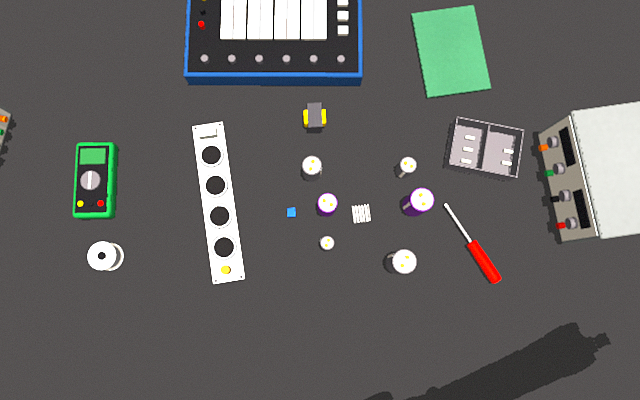

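View pics/side0.png

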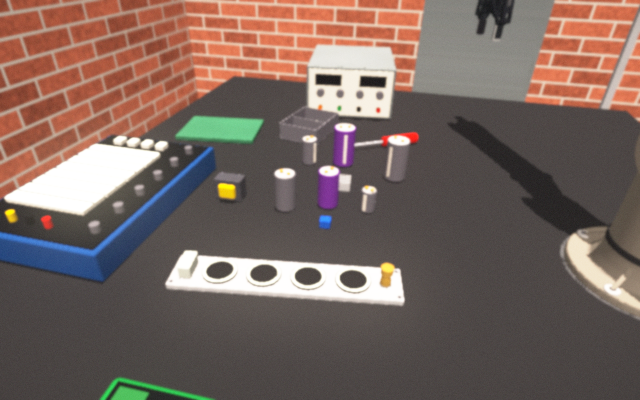

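View pics/wrist0.png

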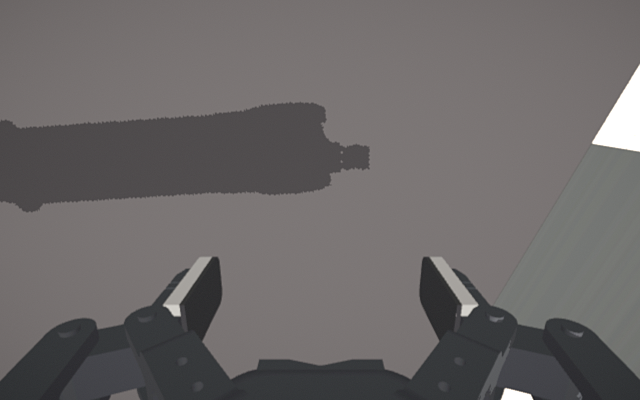

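The top view shows the post at (226,270), the near end, next to the pad at (224,247). There are four grey caps, at (327,243), (407,165), (312,166) and (403,261), and two purple look-alikes at (327,204) and (421,201). Next I measure them and confirm with an enlarged crop.

```bash
cat > h.py <<'E'
import numpy as np,cv2
def bp(d,uv,z):
    r=np.linalg.inv(d["mtx"])@np.array([uv[0],uv[1],1.]); r=d["R"].T@r; c=-d["R"].T@d["t"]
    return c+r*(z-c[2])/r[2]
def proj(d,X):
    p=d["mtx"]@(d["R"]@np.asarray(X,float)+d["t"]); return p[:2]/p[2]
E
python3 - <<'E'
from h import *
d=np.load("top0.npz"); im=d["frame"]
hsv=cv2.cvtColor(im,cv2.COLOR_BGR2HSV)
mx=im.max(2)
white=((im.min(2)>150)|((hsv[...,0]<40)&(hsv[...,0]>15)&(mx>150)&(hsv[...,1]>60))).astype(np.uint8)
n,l,s,c=cv2.connectedComponentsWithStats(white)
for k in range(1,n):
    if 100<s[k,0]<470 and 100<s[k,1]<290 and s[k,4]>40: print("blob",s[k],c[k].round(1))
# caps: bbox fit
for nm,uv,h,dia in (("45",(327,243),.045,.03),("60",(407,165),.06,.036),("75",(312,166),.075,.042),("90",(403,261),.09,.05),("p75",(327,204),.075,.042),("p90",(421,201),.09,.05)):
    k=l[uv[1],uv[0]]
    if k==0: print(nm,"miss",im[uv[1],uv[0]]);continue
    cn,_=cv2.findContours((l==k).astype(np.uint8),cv2.RETR_EXTERNAL,cv2.CHAIN_APPROX_NONE)
    (x,y),r=cv2.minEnclosingCircle(cn[0])
    X=bp(d,(x,y),h); s1=np.linalg.norm(X-bp(d,(x+r+.3,y),h))*2
    print(nm,(round(x,1),round(y,1)),X.round(4),"dia",round(s1,4),"want",dia, "reach",np.hypot(X[0],X[1]).round(3), "side px of base/top",proj(np.load("side0.npz"),[X[0],X[1],0]).round(),proj(np.load("side0.npz"),X).round())
# pads: dark blobs
strip=im[115:290,185:250]; dark=(strip.max(2)<70).astype(np.uint8)
n,l,s,c=cv2.connectedComponentsWithStats(dark)
for k in range(1,n):
    if 100<s[k,4]<900: 
        p=c[k]+[185,115]; print("pad",p.round(1),s[k],bp(d,p,.014).round(4))
cv2.imwrite("pics/crop0.png",cv2.resize(im[140:290,185:445],None,fx=3,fy=3,interpolation=cv2.INTER_CUBIC))
S=np.load("side0.npz")["frame"]; cv2.imwrite("pics/crops.png",cv2.resize(S[110:310,160:420],None,fx=3,fy=3,interpolation=cv2.INTER_CUBIC))
E
```

```text
blob [303 109   6  18  77] [305.2 116.9]
blob [321 109   6  17  74] [323.3 116.2]
blob [ 192  121   53  163 3970] [218.1 203.8]
blob [ 449  124   33   46 1091] [465.3 146.5]
blob [302 156  20  19 287] [311.5 164.9]
blob [400 157  17  17 205] [407.7 164.4]
blob [411 188  23  23 396] [421.7 198.9]
blob [319 194  18  18 262] [327.2 202.3]
blob [444 203  28  40 147] [457.6 222.3]
blob [352 204  19  19 298] [360.8 213.2]
blob [320 236  14  14 147] [326.7 242.4]
blob [392 249  25  25 470] [404.1 261. ]
45 (326.7, 242.5) [ 0.4675 -0.073   0.045 ] dia 0.0303 want 0.03 reach 0.473 side px of base/top [368. 208.] [370. 189.]
60 (407.5, 165.4) [ 0.6327 -0.2462  0.06  ] dia 0.0391 want 0.036 reach 0.679 side px of base/top [310. 161.] [311. 138.]
75 (311.9, 165.4) [ 0.6283 -0.0408  0.075 ] dia 0.0444 want 0.042 reach 0.63 side px of base/top [287. 205.] [286. 172.]
90 (403.6, 260.6) [ 0.4283 -0.2273  0.09  ] dia 0.0533 want 0.05 reach 0.485 side px of base/top [394. 175.] [399. 139.]
p75 (327.1, 202.3) [ 0.5494 -0.073   0.075 ] dia 0.0397 want 0.042 reach 0.554 side px of base/top [328. 202.] [329. 170.]
p90 (421.8, 198.8) [ 0.5553 -0.268   0.09  ] dia 0.0483 want 0.05 reach 0.617 side px of base/top [343. 161.] [345. 126.]
pad [210.7 154.6] [ 17  31  18  18 256] [0.6666 0.1872 0.014 ]
pad [215.  184.7] [ 21  61  19  18 264] [0.5976 0.175  0.014 ]
pad [219.2 215.6] [ 25  92  19  18 267] [0.5281 0.1635 0.014 ]
pad [223.5 246.8] [ 29 123  19  19 279] [0.4593 0.1519 0.014 ]
```

View pics/crop0.png

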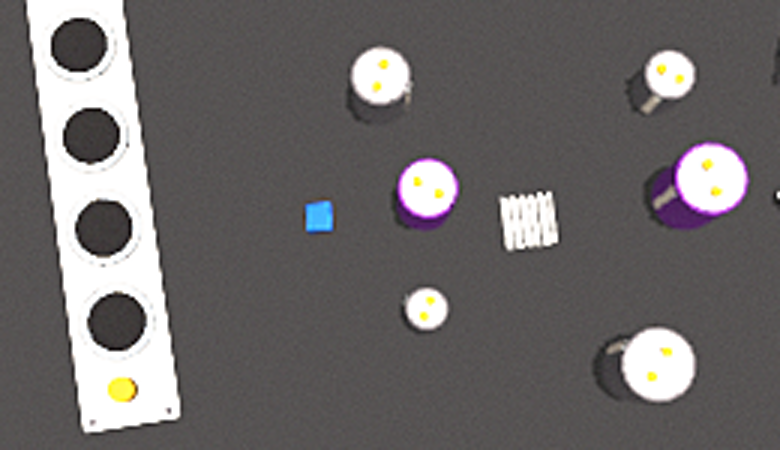

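View pics/crops.png

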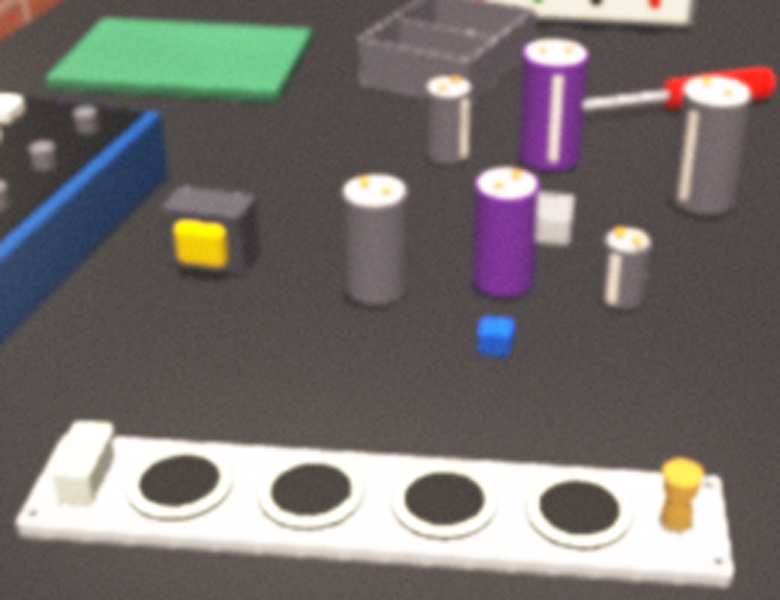

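Checks agree: pad spacing is 70.1 mm, top diameters are within about 3 mm of the stated sizes, and the projected bases match the side view. The post is at the near end, next to the pad at (0.459, 0.152). The grey caps are named by diameter and height, and the crop confirms both purple ones are the look-alikes. I'll place cap_90 first, on the far pad.

```bash
cat >> h.py <<'E'
from scipy.spatial.transform import Rotation as Ro
T={"45":(.4675,-.0730),"60":(.6330,-.2475),"75":(.629,-.0405),"90":(.428,-.2280),
"P90":(.6666,.1872),"P75":(.5976,.1750),"P60":(.5281,.1635),"P45":(.4593,.1519)}
YAW=np.radians(9.66)
def go(name,z,s=None):
    from cell import sense
    s=s or sense(); R=Ro.from_rotvec(s["ee_rot"]); t=np.array([*T[name],z])
    des=Ro.from_matrix(np.array([[np.cos(YAW),np.sin(YAW),0],[np.sin(YAW),-np.cos(YAW),0],[0,0,-1]]))
    print(name,"turn",(R.inv()*des).as_rotvec().round(4),"shift before turn",(R.inv().apply(t-s["tcp_pos"])*1000).round(1),"after turn",(des.inv().apply(t-s["tcp_pos"])*1000).round(1))
E
python3 -c "
from h import *
go('90',.15)"
```

```text
90 turn [-0.0014  0.0002  0.1972] shift before turn [ 318.2 -308.4   81. ] after turn [ 251.5 -364.9   80.6]
```

Call:
{"op": "carry_out", "data": {"series": [[[0,0,0.0986,0,0,0,0],[0,0,0.0986,0,0,0,0],[0,0,0,9,-13,3,0],[0,0,0,18,-26,6,0],[0,0,0,18,-26,6,0],[0,0,0,18,-26,6,0],[0,0,0,18,-26,6,0],[0,0,0,18,-26,6,0],[0,0,0,18,-26,6,0],[0,0,0,18,-26,6,0],[0,0,0,18,-26,6,0],[0,0,0,18,-26,6,0],[0,0,0,18,-26,6,0],[0,0,0,18,-26,6,0],[0,0,0,18,-26,6,0],[0,0,0,18,-26,6,0],[0,0,0,18,-26,3,0],[0,0,0,8.5,-14,0,0],[0,0,0,0,0,0,0],[0,0,0,0,0,0,0]]], "force": 40}}

```text
time_s: 2.15
tcp_pos: [0.4413, -0.2001, 0.1473]
ee_rot: [3.13, 0.265, -0.001]
ft_force: [-0.3, -0.3, 0.0]
opening: 0.996
```

Run:
```python
from h import *
from cell import sense, optics
go('90',.042)
for n in ("wrist","top"):
    d=optics.read_camera(n); cv2.imwrite(f"pics/{n}1.png",d["frame"]); np.savez(f"{n}1.npz",**d)
    print(proj(d,[*T['90'],.09]))
```

```text
90 turn [0.0003 0.0004 0.0003] shift before turn [-17.7  25.2 105.3] after turn [-17.8  25.3 105.3]
[357.71029212 244.61356788]
[403.95816671 260.74011188]
```

View pics/wrist1.png

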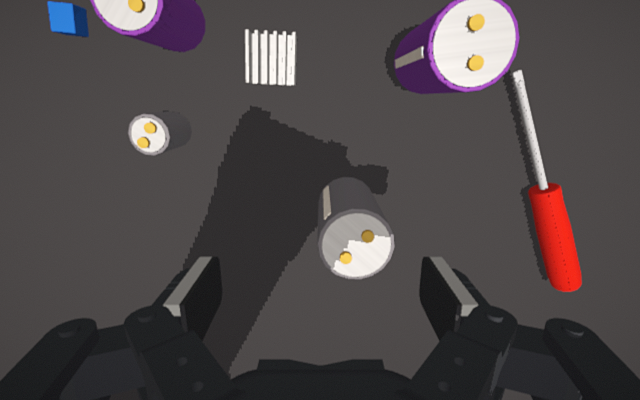

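The wrist view puts the cap_90 top at (356,244), 2 px from the prediction. I correct sideways, go down and grip.

Call:
{"op": "carry_out", "data": {"series": [[[0,0,0,-9,13,0,0],[0,0,0,-8.7,12.3,0,0],[0,0,0,0,0,0,0],[0,0,0,0,0,15,0],[0,0,0,0,0,15,0],[0,0,0,0,0,15,0],[0,0,0,0,0,15,0],[0,0,0,0,0,15,0],[0,0,0,0,0,15,0],[0,0,0,0,0,15,0],[0,0,0,0,0,0,0],[0,0,0,0,0,0,0.3],[0,0,0,0,0,0,0.6],[0,0,0,0,0,0,1],[0,0,0,0,0,0,1],[0,0,0,0,0,0,1],[0,0,0,0,0,0,1],[0,0,0,0,0,0,1],[0,0,0,0,0,0,1],[0,0,0,0,0,0,1]]], "force": 40}}

```text
time_s: 4.25
tcp_pos: [0.429, -0.2276, 0.0433]
ee_rot: [3.13, 0.265, 0.002]
ft_force: [-0.7, 2.3, 5.8]
opening: 0.58
```

Run:
```python
from h import *
from cell import sense
s=sense();print(s["tcp_pos"],s["opening"],s["opening"]*85)
go('P90',s["tcp_pos"][2]+.014)
```

```text
[ 0.42899692 -0.22763198  0.04325264] 0.5800704886311855 49.30599153365077
P90 turn [ 0.0007 -0.0014  0.0001] shift before turn [ 303.9 -369.   -13.8] after turn [ 303.8 -369.1  -14. ]
```

Call:
{"op": "carry_out", "data": {"series": [[[0,0,0,0,0,-8,1],[0,0,0,0,0,-16,1],[0,0,0,0,0,-16,1],[0,0,0,0,0,-16,1],[0,0,0,0,0,-16,1],[0,0,0,0,0,-16,1],[0,0,0,0,0,-16,1],[0,0,0,0,0,-16,1],[0,0,0,6,-8,0,1],[0,0,0,12,-15,0,1],[0,0,0,18,-22,0,1],[0,0,0,18,-22,0,1],[0,0,0,18,-22,0,1],[0,0,0,18,-22,0,1],[0,0,0,18,-22,0,1],[0,0,0,18,-22,0,1],[0,0,0,18,-22,0,1],[0,0,0,18,-22,0,1],[0,0,0,18,-22,0,1],[0,0,0,18,-22,0,1]]]}}

```text
time_s: 6.25
tcp_pos: [0.5824, 0.047, 0.1612]
ee_rot: [-3.13, -0.265, 0.003]
ft_force: [0.3, -0.2, -2.6]
opening: 0.578
```

Call:
{"op": "carry_out", "data": {"series": [[[0,0,0,18,-22,0,1],[0,0,0,18,-22,0,1],[0,0,0,18,-22,0,1],[0,0,0,18,-22,0,1],[0,0,0,12,-15,0,1],[0,0,0,6,-8,0,1],[0,0,0,0,0,0,1],[0,0,0,0,0,0,1],[0,0,0,0,0,0,1]]]}}

```text
time_s: 7.15
tcp_pos: [0.6525, 0.1679, 0.162]
ee_rot: [3.129, 0.262, -0.001]
ft_force: [0.7, 0.2, -2.2]
opening: 0.578
```

Run:
```python
from h import *
from cell import sense,optics
s=sense();print(s["tcp_pos"],s["opening"]*85,s["ft_force"])
go('P90',.0433+.014)
d=optics.read_camera("side"); cv2.imwrite("pics/side2.png",d["frame"])
```

```text
[0.65248686 0.16792246 0.16204868] 49.10966887000549 [ 0.69158621  0.20416338 -2.19307424]
P90 turn [ 0.0012  0.0008 -0.0018] shift before turn [ 17.2 -16.8 104.7] after turn [ 17.1 -16.6 104.7]
```

View pics/side2.png

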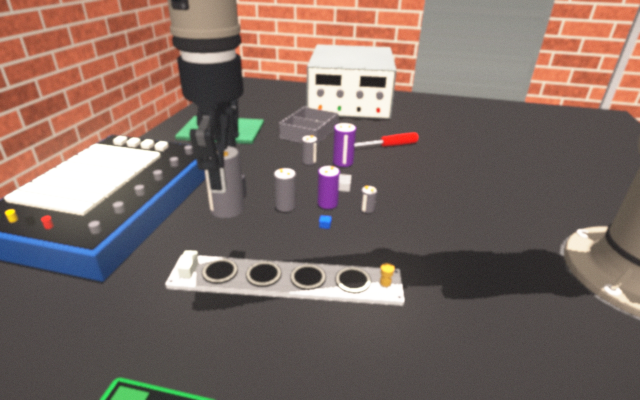

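The cap is held upright over the end of the strip. I correct the position and lower it.

Call:
{"op": "carry_out", "data": {"series": [[[0,0,0,9,-8,0,1],[0,0,0,8,-8.5,0,1],[0,0,0,0,0,0,1],[0,0,0,0,0,8,1],[0,0,0,0,0,16,1],[0,0,0,0,0,16,1],[0,0,0,0,0,16,1],[0,0,0,0,0,16,1],[0,0,0,0,0,12,1],[0,0,0,0,0,8,1],[0,0,0,0,0,4,1],[0,0,0,0,0,2,1],[0,0,0,0,0,2,1],[0,0,0,0,0,0,1],[0,0,0,0,0,0,1]]]}}

```text
time_s: 8.7
tcp_pos: [0.6671, 0.1889, 0.0628]
ee_rot: [-3.13, -0.264, -0.001]
ft_force: [-0.6, 0.3, -2.6]
opening: 0.577
```

Run:
```python
from h import *
from cell import sense,optics
s=sense();print(s["tcp_pos"],s["opening"]*85,s["ft_force"])
go('P90',.0433+.014)
```

```text
[0.667141   0.18891044 0.06281604] 49.03968232357972 [-0.63182941  0.28774999 -2.60531994]
P90 turn [-0.0001 -0.0008 -0.0001] shift before turn [-0.8  1.6  5.5] after turn [-0.8  1.6  5.5]
```

Call:
{"op": "carry_out", "data": {"series": [[[0,0,0,-0.8,1.6,2,1],[0,0,0,0,0,2,1],[0,0,0,0,0,1,1],[0,0,0,0,0,0,1],[0,0,0,0,0,0,1]]]}}

```text
time_s: 9.2
tcp_pos: [0.6664, 0.1869, 0.0575]
ee_rot: [3.13, 0.264, 0.0]
ft_force: [-0.7, -1.2, 1.0]
opening: 0.576
```

The vertical force went from -2.6 to +1, so the cap has touched down. I release it and go up.

Call:
{"op": "carry_out", "data": {"series": [[[0,0,0,0,0,0,0.4],[0,0,0,0,0,0,0.3],[0,0,0,0,0,0,0.2],[0,0,0,0,0,0,0],[0,0,0,0,0,0,0],[0,0,0,0,0,0,0],[0,0,0,0,0,-8,0],[0,0,0,0,0,-16,0],[0,0,0,0,0,-16,0],[0,0,0,0,0,-16,0],[0,0,0,0,0,-16,0],[0,0,0,0,0,-16,0],[0,0,0,0,0,-8,0],[0,0,0,0,0,0,0],[0,0,0,0,0,0,0]]]}}

```text
time_s: 10.7
tcp_pos: [0.666, 0.187, 0.1529]
ee_rot: [3.13, 0.265, -0.001]
ft_force: [-0.4, -0.8, 0.6]
opening: 1.001
```

Run:
```python
from h import *
from cell import sense,optics
s=sense();print(s["tcp_pos"],s["opening"]*85,s["ft_force"])
go('75',.150)
d=optics.read_camera("side"); cv2.imwrite("pics/side3.png",d["frame"])
d=optics.read_camera("wrist"); cv2.imwrite("pics/wrist3.png",d["frame"]); print(proj(d,[*T['P90'],.104]))
```

```text
[0.6660063  0.18697766 0.15294066] 85.06965228476125 [-0.44368647 -0.77342617  0.56987731]
75 turn [ 0.0002  0.0006 -0.    ] shift before turn [-74.7 218.    3. ] after turn [-74.7 218.    2.9]
[317.88134196 222.11114306]
```

View pics/wrist3.png

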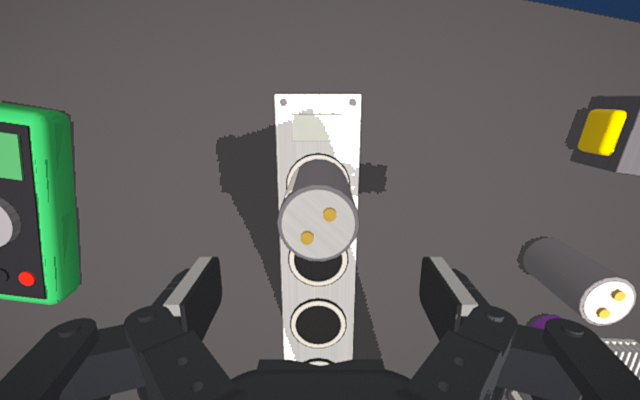

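View pics/side3.png

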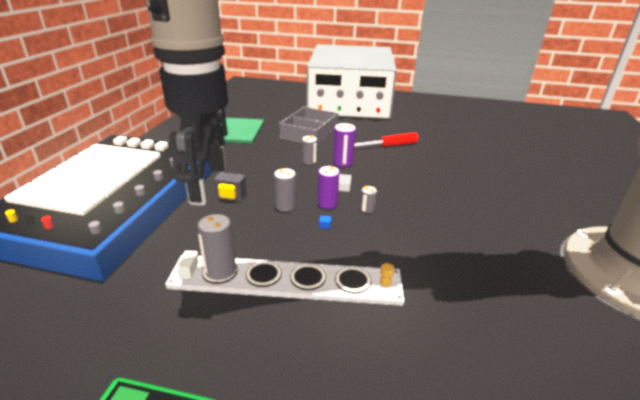

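cap_90 stands centred on the far pad: its top is at (318,222), as predicted, and pad c at (318,262) is clear. Next is cap_75.

Call:
{"op": "carry_out", "data": {"series": [[[0,0,0,-5,14,0,0],[0,0,0,-10,29,0,0],[0,0,0,-10,29,0,0],[0,0,0,-10,29,0,0],[0,0,0,-10,29,0,0],[0,0,0,-10,29,0,0],[0,0,0,-10,29,0,0],[0,0,0,-5,15,0,0],[0,0,0,-5,15,0,0],[0,0,0,0,0,0,0],[0,0,0,0,0,0,0]]]}}

```text
time_s: 11.9
tcp_pos: [0.6291, -0.0393, 0.1533]
ee_rot: [-3.129, -0.265, -0.0]
ft_force: [0.1, 0.5, -0.6]
opening: 0.996
```

Run:
```python
from h import *
from cell import sense,optics
go('75',.035)
d=optics.read_camera("wrist"); cv2.imwrite("pics/wrist4.png",d["frame"]); print(proj(d,[*T['75'],.075]))
```

```text
75 turn [-0.0009 -0.0003  0.0007] shift before turn [ -0.4   1.3 118.3] after turn [ -0.3   1.2 118.3]
[320.30266791 208.59094539]
```

View pics/wrist4.png

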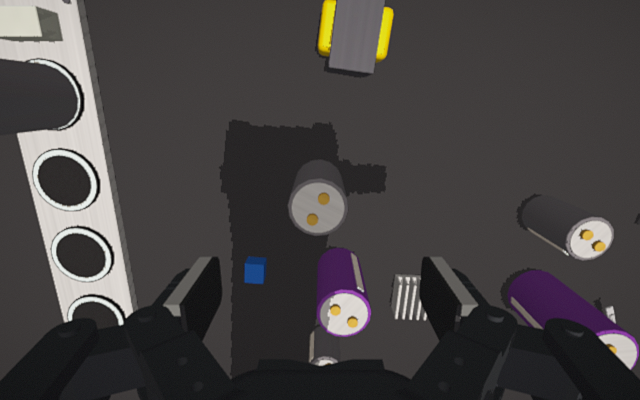

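The grey cap_75 top is at (318,207) as predicted; the purple one at (345,312) is outside the jaws' path. I go down and grip.

Call:
{"op": "carry_out", "data": {"series": [[[0,0,0,0,1,8,0],[0,0,0,0,0,16,0],[0,0,0,0,0,16,0],[0,0,0,0,0,16,0],[0,0,0,0,0,16,0],[0,0,0,0,0,16,0],[0,0,0,0,0,16,0],[0,0,0,0,0,14,0],[0,0,0,0,0,0,0],[0,0,0,0,0,0,0.3],[0,0,0,0,0,0,0.6],[0,0,0,0,0,0,1],[0,0,0,0,0,0,1],[0,0,0,0,0,0,1],[0,0,0,0,0,0,1],[0,0,0,0,0,0,1],[0,0,0,0,0,0,1]]]}}

```text
time_s: 13.65
tcp_pos: [0.63, -0.041, 0.0364]
ee_rot: [-3.13, -0.265, -0.003]
ft_force: [-0.4, 1.0, 6.1]
opening: 0.485
```

Run:
```python
from h import *
from cell import sense,optics
s=sense();print(s["tcp_pos"],s["opening"]*85,s["ft_force"])
go('P75',s["tcp_pos"][2]+.014)
```

```text
[ 0.63003859 -0.04101172  0.03641159] 41.20281068087393 [-0.35263236  1.02061523  6.05301241]
P75 turn [ 0.0001 -0.002   0.0001] shift before turn [   4.3 -218.4  -14. ] after turn [   4.3 -218.4  -14. ]
```

Call:
{"op": "carry_out", "data": {"series": [[[0,0,0,0,0,-8,1],[0,0,0,0,0,-16,1],[0,0,0,0,0,-16,1],[0,0,0,0,0,-16,1],[0,0,0,0,0,-14,1],[0,0,0,0,-10,0,1],[0,0,0,0,-20,0,1],[0,0,0,0,-26,0,1],[0,0,0,1,-26,0,1],[0,0,0,1,-26,0,1],[0,0,0,1,-26,0,1],[0,0,0,1,-26,0,1],[0,0,0,0.3,-26,0,1],[0,0,0,0,-20,0,1],[0,0,0,0,-12,0,1],[0,0,0,0,0,0,1],[0,0,0,0,0,0,1],[0,0,0,0,0,0,1]]]}}

```text
time_s: 15.45
tcp_pos: [0.5971, 0.1723, 0.1051]
ee_rot: [3.13, 0.261, -0.0]
ft_force: [-0.3, -0.8, -0.9]
opening: 0.483
```

Run:
```python
from h import *
from cell import sense,optics
s=sense();print(s["tcp_pos"],s["opening"]*85,s["ft_force"])
go('P75',.0504)
```

```text
[0.5971148  0.1723493  0.10512362] 41.06726474535805 [-0.26484623 -0.81888035 -0.91069993]
P75 turn [ 0.0012  0.0003 -0.0022] shift before turn [ 0.9 -2.6 54.7] after turn [ 0.9 -2.5 54.7]
```

Call:
{"op": "carry_out", "data": {"series": [[[0,0,0,0.9,-1.5,8,1],[0,0,0,0,0,14,1],[0,0,0,0,0,14,1],[0,0,0,0,0,8,1],[0,0,0,0,0,4,1],[0,0,0,0,0,2,1],[0,0,0,0,0,1,1],[0,0,0,0,0,0,1],[0,0,0,0,0,0,1]]]}}

```text
time_s: 16.35
tcp_pos: [0.5978, 0.176, 0.0548]
ee_rot: [-3.13, -0.265, -0.001]
ft_force: [-0.0, 0.2, -1.0]
opening: 0.486
```

Run:
```python
from h import *
from cell import sense,optics
go('P75',.0504)
```

```text
P75 turn [-0.0001 -0.0009  0.    ] shift before turn [-0.3  1.   4.4] after turn [-0.3  1.   4.4]
```

Call:
{"op": "carry_out", "data": {"series": [[[0,0,0,0,1,2,1],[0,0,0,0,0,1.5,1],[0,0,0,0,0,0.8,1],[0,0,0,0,0,0,1],[0,0,0,0,0,0,1],[0,0,0,0,0,0,0.5],[0,0,0,0,0,0,0.4],[0,0,0,0,0,0,0.3],[0,0,0,0,0,0,0.15],[0,0,0,0,0,0,0],[0,0,0,0,0,0,0],[0,0,0,0,0,-8,0],[0,0,0,0,0,-16,0],[0,0,0,0,0,-16,0],[0,0,0,0,0,-16,0],[0,0,0,0,0,-16,0],[0,0,0,0,0,-16,0],[0,0,0,0,0,-12,0],[0,0,0,0,0,0,0],[0,0,0,0,0,0,0]]]}}

```text
time_s: 18.35
tcp_pos: [0.5975, 0.1748, 0.15]
ee_rot: [3.13, 0.264, 0.0]
ft_force: [-0.2, 0.2, -0.2]
opening: 1.002
```

Run:
```python
from h import *
from cell import sense,optics
s=sense();print(s["tcp_pos"],s["opening"]*85,s["ft_force"])
go('60',.150)
d=optics.read_camera("wrist"); cv2.imwrite("pics/wrist5.png",d["frame"]); print(proj(d,[*T['P75'],.089]),proj(d,[*T['P90'],.104]))
```

```text
[0.59747971 0.17483147 0.15000957] 85.14245808576176 [-0.20771478  0.15458753 -0.15674692]
60 turn [ 0.0001 -0.     -0.    ] shift before turn [-35.8 422.3   0. ] after turn [-35.9 422.3   0. ]
[318.05293561 216.37357817] [316.78697418 102.11234596]
```

View pics/wrist5.png

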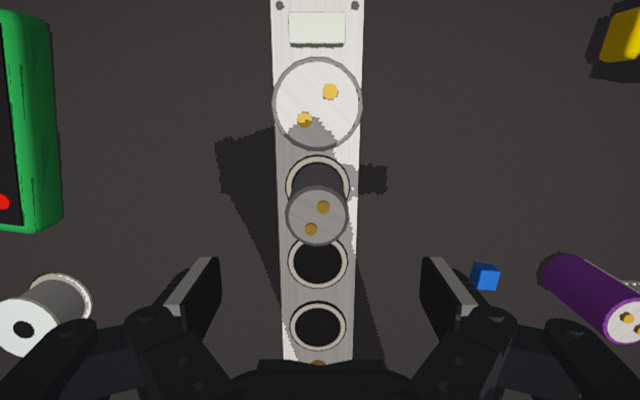

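cap_75 stands centred: its top is at (317,215) against (318,216) predicted, and cap_90 is unmoved at (317,103). Next is cap_60.

Call:
{"op": "carry_out", "data": {"series": [[[0,0,0,-1,12,0,0],[0,0,0,-2,24,0,0],[0,0,0,-3,35,0,0],[0,0,0,-3,35,0,0],[0,0,0,-3,35,0,0],[0,0,0,-3,35,0,0],[0,0,0,-3,35,0,0],[0,0,0,-3,35,0,0],[0,0,0,-3,35,0,0],[0,0,0,-3,35,0,0],[0,0,0,-3,35,0,0],[0,0,0,-3,35,0,0],[0,0,0,-2,24,0,0],[0,0,0,-1,12,0,0],[0,0,0,0,0,0,0],[0,0,0,0,0,0,0],[0,0,0,0,0,0,0]]]}}

```text
time_s: 20.1
tcp_pos: [0.6331, -0.2446, 0.1498]
ee_rot: [-3.129, -0.269, 0.0]
ft_force: [0.4, 0.2, -0.0]
opening: 1.0
```

Run:
```python
from h import *
from cell import sense,optics
go('60',.028)
d=optics.read_camera("wrist"); cv2.imwrite("pics/wrist6.png",d["frame"]); print(proj(d,[*T['60'],.06]))
```

```text
60 turn [-0.0014  0.      0.0028] shift before turn [ -0.6   3.  121.8] after turn [ -0.6   2.8 121.8]
[322.48593269 203.9507527 ]
```

View pics/wrist6.png

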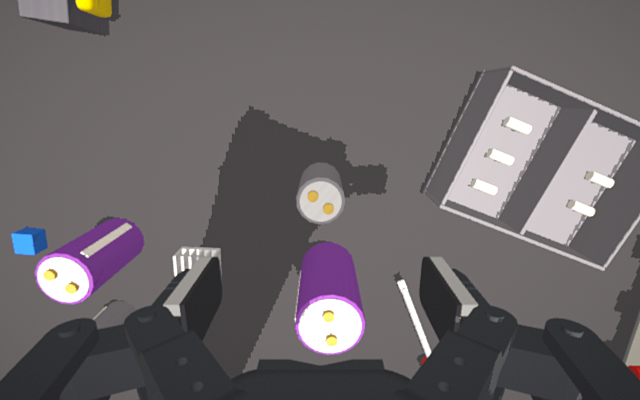

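The grey cap_60 top is at (321,200), about 2.5 mm ahead of the estimate. The purple cap at (330,323) and the tray corner at (440,205) are clear of the jaws. I correct, go down and grip.

Call:
{"op": "carry_out", "data": {"series": [[[0,0,0,1.5,2,8,0],[0,0,0,0,0,16,0],[0,0,0,0,0,16,0],[0,0,0,0,0,16,0],[0,0,0,0,0,16,0],[0,0,0,0,0,16,0],[0,0,0,0,0,16,0],[0,0,0,0,0,16,0],[0,0,0,0,0,0,0],[0,0,0,0,0,0,0.3],[0,0,0,0,0,0,0.6],[0,0,0,0,0,0,1],[0,0,0,0,0,0,1],[0,0,0,0,0,0,1],[0,0,0,0,0,0,1],[0,0,0,0,0,0,1],[0,0,0,0,0,0,1],[0,0,0,0,0,0,1]]]}}

```text
time_s: 21.95
tcp_pos: [0.6355, -0.249, 0.0311]
ee_rot: [3.13, 0.264, 0.003]
ft_force: [-0.3, 1.0, 5.8]
opening: 0.407
```

Run:
```python
from h import *
from cell import sense,optics
s=sense();print(s["tcp_pos"],s["opening"]*85,s["ft_force"])
go('P60',s["tcp_pos"][2]+.014)
```

```text
[ 0.63553153 -0.24898415  0.03112309] 34.6141371307862 [-0.33405957  1.00278315  5.79609583]
P60 turn [ 0.0007 -0.0016  0.    ] shift before turn [ -36.7 -424.7  -14.4] after turn [ -36.7 -424.7  -14. ]
```

Call:
{"op": "carry_out", "data": {"series": [[[0,0,0,0,0,-8,1],[0,0,0,0,0,-17,1],[0,0,0,0,0,-17,1],[0,0,0,0,0,-17,1],[0,0,0,0,0,-17,1],[0,0,0,0,0,-17,1],[0,0,0,0,0,-17,1],[0,0,0,-1,-10,0,1],[0,0,0,-2,-20,0,1],[0,0,0,-2.5,-30,0,1],[0,0,0,-2.5,-30,0,1],[0,0,0,-2.5,-30,0,1],[0,0,0,-2.5,-30,0,1],[0,0,0,-2.5,-30,0,1],[0,0,0,-2.5,-30,0,1],[0,0,0,-2.5,-30,0,1],[0,0,0,-2.5,-30,0,1],[0,0,0,-2.5,-30,0,1],[0,0,0,-2.5,-30,0,1],[0,0,0,-2.5,-30,0,1]]]}}

```text
time_s: 23.95
tcp_pos: [0.5428, 0.1025, 0.1395]
ee_rot: [3.13, 0.265, -0.002]
ft_force: [0.1, 0.6, -0.8]
opening: 0.41
```

Call:
{"op": "carry_out", "data": {"series": [[[0,0,0,-2.5,-30,0,1],[0,0,0,-2.5,-22,0,1],[0,0,0,-1,-12,0,1],[0,0,0,0,0,0,1],[0,0,0,0,0,0,1],[0,0,0,0,0,0,1]]]}}

```text
time_s: 24.55
tcp_pos: [0.528, 0.1612, 0.1398]
ee_rot: [3.13, 0.261, -0.0]
ft_force: [0.4, -1.1, 0.1]
opening: 0.408
```

Run:
```python
from h import *
from cell import sense,optics
s=sense();print(s["tcp_pos"],s["opening"]*85,s["ft_force"])
go('P60',.0451)
```

```text
[0.52795178 0.16119    0.13979086] 34.65869359381302 [ 0.37740628 -1.06320989  0.06440374]
P60 turn [ 0.0009  0.0004 -0.0024] shift before turn [ 0.6 -2.3 94.7] after turn [ 0.5 -2.3 94.7]
```

Call:
{"op": "carry_out", "data": {"series": [[[0,0,0,0.5,-1,8,1],[0,0,0,0,0,16,1],[0,0,0,0,0,16,1],[0,0,0,0,0,16,1],[0,0,0,0,0,16,1],[0,0,0,0,0,10,1],[0,0,0,0,0,6,1],[0,0,0,0,0,2,1],[0,0,0,0,0,1,1],[0,0,0,0,0,0,1],[0,0,0,0,0,0,1]]]}}

```text
time_s: 25.65
tcp_pos: [0.5283, 0.1642, 0.0495]
ee_rot: [-3.13, -0.264, -0.002]
ft_force: [0.0, -0.0, -1.1]
opening: 0.407
```

Run:
```python
from h import *
go('P60',.0451)
```

```text
P60 turn [-0.0001 -0.001  -0.0001] shift before turn [-0.4  0.7  4.4] after turn [-0.3  0.7  4.4]
```

Call:
{"op": "carry_out", "data": {"series": [[[0,0,0,0,0.7,2,1],[0,0,0,0,0,1.5,1],[0,0,0,0,0,0.8,1],[0,0,0,0,0,0,1],[0,0,0,0,0,0,1],[0,0,0,0,0,0,0.55],[0,0,0,0,0,0,0.45],[0,0,0,0,0,0,0.3],[0,0,0,0,0,0,0.15],[0,0,0,0,0,0,0],[0,0,0,0,0,0,0],[0,0,0,0,0,-8,0],[0,0,0,0,0,-16,0],[0,0,0,0,0,-16,0],[0,0,0,0,0,-16,0],[0,0,0,0,0,-16,0],[0,0,0,0,0,-16,0],[0,0,0,0,0,-12,0],[0,0,0,0,0,0,0],[0,0,0,0,0,0,0]]]}}

```text
time_s: 27.65
tcp_pos: [0.528, 0.1633, 0.1447]
ee_rot: [3.13, 0.264, 0.0]
ft_force: [0.3, 0.1, -0.8]
opening: 1.0
```

Run:
```python
from h import *
from cell import sense,optics
s=sense();print(s["tcp_pos"],s["opening"]*85,s["ft_force"])
go('45',.145)
d=optics.read_camera("wrist"); cv2.imwrite("pics/wrist7.png",d["frame"]); print(proj(d,[*T['P60'],.074]))
```

```text
[0.52797549 0.16331201 0.14468283] 85.03400554038134 [ 0.31307864  0.07063392 -0.76530575]
45 turn [ 0.0001 -0.0002 -0.    ] shift before turn [-99.3 222.8  -0.3] after turn [-99.3 222.8  -0.3]
[318.08969655 211.46940207]
```

View pics/wrist7.png

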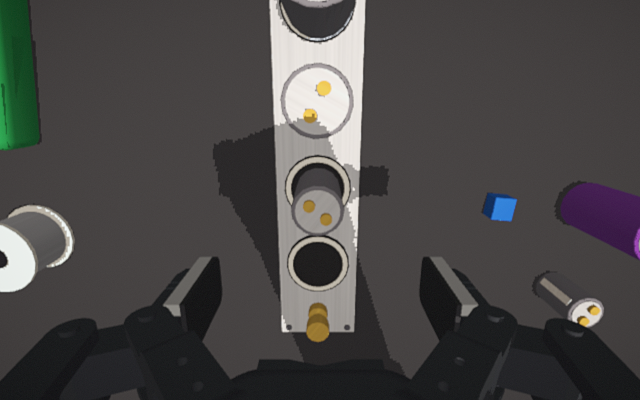

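cap_60 stands centred: its top is at (317,210) against (318,211) predicted. The post at (318,325) is beside the last free pad at (318,263). Now cap_45.

Call:
{"op": "carry_out", "data": {"series": [[[0,0,0,-5,11,0,0],[0,0,0,-10,22,0,0],[0,0,0,-12,27,0,0],[0,0,0,-12,27,0,0],[0,0,0,-12,27,0,0],[0,0,0,-12,27,0,0],[0,0,0,-12,27,0,0],[0,0,0,-12,27,0,0],[0,0,0,-8,18,0,0],[0,0,0,-4.3,10,0,0],[0,0,0,0,0,0,0],[0,0,0,0,0,0,0],[0,0,0,0,0,0,0]]]}}

```text
time_s: 29.0
tcp_pos: [0.4679, -0.0718, 0.1447]
ee_rot: [-3.13, -0.268, -0.0]
ft_force: [-0.1, 0.8, 0.6]
opening: 1.0
```

Run:
```python
from h import *
from cell import sense,optics
go('45',.020)
d=optics.read_camera("wrist"); cv2.imwrite("pics/wrist8.png",d["frame"]); print(proj(d,[*T['45'],.045]))
```

```text
45 turn [-0.0005 -0.0003  0.002 ] shift before turn [ -0.6   1.1 124.7] after turn [ -0.6   1.1 124.7]
[320.06665997 199.95574633]
```

View pics/wrist8.png

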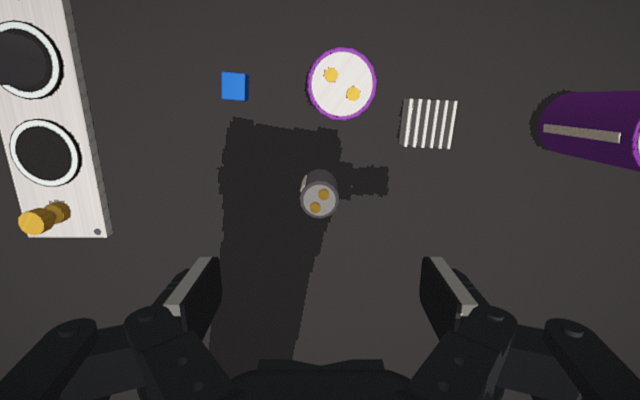

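The cap_45 top is at (319,199), as predicted. I go down and grip.

Call:
{"op": "carry_out", "data": {"series": [[[0,0,0,0,1,8,0],[0,0,0,0,0,16,0],[0,0,0,0,0,16,0],[0,0,0,0,0,16,0],[0,0,0,0,0,16,0],[0,0,0,0,0,16,0],[0,0,0,0,0,16,0],[0,0,0,0,0,12,0],[0,0,0,0,0,7,0],[0,0,0,0,0,0,0],[0,0,0,0,0,0,0.3],[0,0,0,0,0,0,0.6],[0,0,0,0,0,0,1],[0,0,0,0,0,0,1],[0,0,0,0,0,0,1],[0,0,0,0,0,0,1],[0,0,0,0,0,0,1],[0,0,0,0,0,0,1],[0,0,0,0,0,0,1]]]}}

```text
time_s: 30.95
tcp_pos: [0.4681, -0.0741, 0.0223]
ee_rot: [3.13, 0.264, 0.001]
ft_force: [-1.1, 1.0, 5.7]
opening: 0.334
```

Run:
```python
from h import *
from cell import sense,optics
s=sense();print(s["tcp_pos"],s["opening"]*85,s["ft_force"])
go('P45',s["tcp_pos"][2]+.014)
```

```text
[ 0.46813756 -0.07411778  0.02231317] 28.392222685765145 [-1.07849997  0.99720653  5.66349443]
P45 turn [ 0.0003 -0.0009 -0.0001] shift before turn [  29.2 -224.3  -14. ] after turn [  29.2 -224.3  -14. ]
```

Call:
{"op": "carry_out", "data": {"series": [[[0,0,0,0,0,-8,1],[0,0,0,0,0,-16,1],[0,0,0,0,0,-16,1],[0,0,0,0,0,-16,1],[0,0,0,0,0,-16,1],[0,0,0,0,0,-8,1],[0,0,0,1.5,-10,0,1],[0,0,0,2.5,-20,0,1],[0,0,0,3.5,-27,0,1],[0,0,0,3.5,-27,0,1],[0,0,0,3.5,-27,0,1],[0,0,0,3.5,-27,0,1],[0,0,0,3.5,-27,0,1],[0,0,0,3.5,-27,0,1],[0,0,0,2.7,-20,0,1],[0,0,0,1.5,-12,0,1],[0,0,0,0,0,0,1],[0,0,0,0,0,0,1],[0,0,0,0,0,0,1]]]}}

```text
time_s: 32.85
tcp_pos: [0.4589, 0.1502, 0.1014]
ee_rot: [3.13, 0.262, -0.001]
ft_force: [-0.7, -0.7, -1.1]
opening: 0.336
```

Run:
```python
from h import *
from cell import sense,optics
s=sense();print(s["tcp_pos"],s["opening"]*85,s["ft_force"])
go('P45',.0363)
```

```text
[0.45885197 0.15015958 0.10142859] 28.57349128481096 [-0.65604874 -0.69805385 -1.0969185 ]
P45 turn [ 0.0008  0.0007 -0.0018] shift before turn [ 0.8 -1.7 65.1] after turn [ 0.7 -1.6 65.1]
```

Call:
{"op": "carry_out", "data": {"series": [[[0,0,0,0.5,-0.5,8,1],[0,0,0,0,0,16,1],[0,0,0,0,0,16,1],[0,0,0,0,0,12,1],[0,0,0,0,0,6,1],[0,0,0,0,0,2,1],[0,0,0,0,0,1,1],[0,0,0,0,0,0,1],[0,0,0,0,0,0,1]]]}}

```text
time_s: 33.75
tcp_pos: [0.4597, 0.1523, 0.0412]
ee_rot: [-3.13, -0.264, -0.002]
ft_force: [-0.2, 0.3, -0.6]
opening: 0.337
```

Run:
```python
from h import *
go('P45',.0363)
```

```text
P45 turn [-0.0001 -0.001  -0.    ] shift before turn [-0.5  0.4  4.9] after turn [-0.5  0.4  4.9]
```

Call:
{"op": "carry_out", "data": {"series": [[[0,0,0,-0.5,0.4,2.5,1],[0,0,0,0,0,1.5,1],[0,0,0,0,0,0.8,1],[0,0,0,0,0,0,1],[0,0,0,0,0,0,1],[0,0,0,0,0,0,0.6],[0,0,0,0,0,0,0.5],[0,0,0,0,0,0,0.35],[0,0,0,0,0,0,0.15],[0,0,0,0,0,0,0],[0,0,0,0,0,0,0],[0,0,0,0,0,-8,0],[0,0,0,0,0,-16,0],[0,0,0,0,0,-16,0],[0,0,0,0,0,-16,0],[0,0,0,0,0,-16,0],[0,0,0,0,0,-16,0],[0,0,0,0,0,-16,0],[0,0,0,0,0,-16,0],[0,0,0,0,0,0,0]]]}}

```text
time_s: 35.75
tcp_pos: [0.4603, 0.1523, 0.1583]
ee_rot: [-3.129, -0.264, -0.007]
ft_force: [0.4, 0.4, -0.7]
opening: 0.999
```

Call:
{"op": "carry_out", "data": {"series": [[[0,0,0,0,15,-10,0],[0,0,0,0,30,-10,0],[0,0,0,0,30,0,0],[0,0,0,0,30,0,0],[0,0,0,0,30,0,0],[0,0,0,0,30,0,0],[0,0,0,0,30,0,0],[0,0,0,0,30,0,0],[0,0,0,0,30,0,0],[0,0,0,0,30,0,0],[0,0,0,0,15,0,0],[0,0,0,0,0,0,0],[0,0,0,0,0,0,0]]]}}

```text
time_s: 37.05
tcp_pos: [0.509, -0.1426, 0.1756]
ee_rot: [-3.129, -0.266, 0.001]
ft_force: [0.0, 0.4, -0.3]
opening: 1.001
```

Run:
```python
from h import *
from cell import sense,optics
D={}
for n in ("top","side"):
    d=optics.read_camera(n); D[n]=d; f=d["frame"]
    cv2.imwrite(f"pics/{n}9.png",cv2.resize(f[110:300,150:350] if n=="top" else f[170:310,150:420],None,fx=2.9,fy=2.9,interpolation=cv2.INTER_CUBIC))
    for k,h in (("45",.045),("60",.06),("75",.075),("90",.09)):
        X=[*T["P"+k],.014+h]; print(n,k,"expected top",proj(d,X).round(1))
print(sense()["tcp_pos"])
```

```text
top 45 expected top [219.7 245.4]
top 60 expected top [214.  211.9]
top 75 expected top [208.2 177.8]
top 90 expected top [202.  143.7]
side 45 expected top [355.5 255. ]
side 60 expected top [309.  244.1]
side 75 expected top [261.6 233. ]
side 90 expected top [213.7 222.1]
[ 0.50915721 -0.14197594  0.17574663]
```

View pics/top9.png

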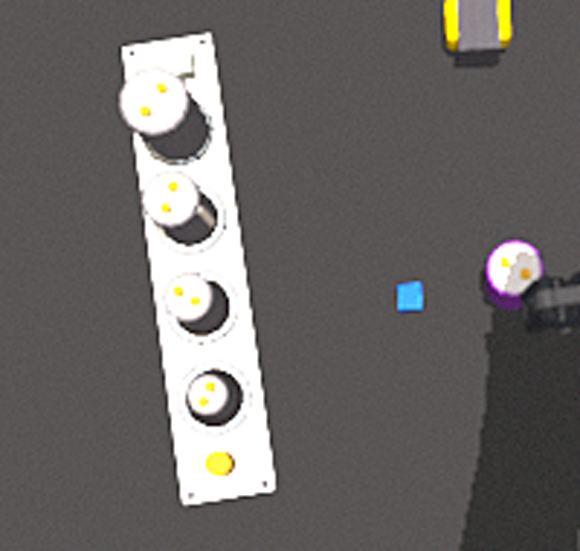

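View pics/side9.png

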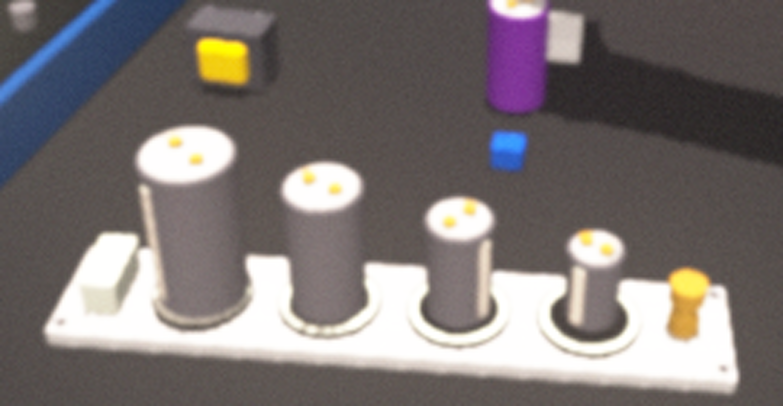

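The top and side views show all four caps upright on their pads, each within about 2 px (roughly 4 mm) of the expected position. The order rises away from the post. The gripper hangs free at z = 0.176 m.

```bash
python3 -c "
from cell import sense,ticket
print(sense()['time_s'],sense()['ft_force']); print(ticket.sign_off())"
```

```text
37.15 [0.20397617 0.73880935 0.32650638]
the job is handed in; nothing more can be done
None
```

All four grey capacitors are standing on the strip in rising order: cap_45 on the pad next to the brass post (the end nearest the robot), then cap_60, cap_75, and cap_90 at the far end. I handed the job in at about 37 s of the 101 s allowed. Both purple look-alikes were left alone.

- **Wrist camera:** I checked cap_90, cap_75 and cap_60 just after releasing each one; their tops were within about 1 px of the predicted position. I did not take this close-up for cap_45.
- **Final side view:** all four look upright. For cap_45, the one I compared in numbers, the top was within about 1 px of prediction.
- **Final top view:** the tops read 1 to 2 px off prediction, about 2 to 4 mm, all in the same direction. That fits the 2 mm calibration error plus reading by eye, and is well inside the 12 mm tolerance.
- **Robot:** the gripper was open and clear of everything at hand-in, with no contact force beyond sensor noise.

No check failed.

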